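# Lock the clamp stud in the slotted base

### The job

On the lab bench, take the stud with the oblong T-shaped foot (not the one with the round foot; leave that where it stands) and lower its foot into the slotted metal base through the wide pocket at one end of the slot. Keeping the foot in line with the slot, slide it along the narrow part to the two black marks near the closed end, and only there turn it a quarter turn so the foot lies across under the lips. Let go, leaving it standing upright on the slot floor at the marks.

Things in the scene. Friction and masses are not known exactly. Their poses are not given: they have to be found in the camera images.
- t_stud: Clamp stud to use, upright on the bench, 74 mm tall, 0.12 kg. Oblong steel foot 46 (x) x 26 (y) x 8 mm thick; steel neck 10 mm dia.; on top a rigid grey grip bar 38 (x) x 16 (y) mm, from 44 to 74 mm above the underside, parallel to the foot's long side. Origin: centre of the foot's underside, z up. Same after a half turn.
- round_stud: Stud NOT to use: same neck and grey grip bar, but a round foot 60 mm in diameter and 8 mm thick, too wide for the pocket. Origin: centre of the foot's underside. Upright on the bench; the two studs may swap places.
- pocket (a point): Centre of the entry pocket, on the slot floor, 6 mm above the bench, in the fixed aluminium base (220 x 90 x 30 mm high). x runs along the slot to its closed end, y across, z up. Pocket opening 60 (x) x 38 (y) mm; from 30 to 46 mm past here it tapers to a 20 mm channel for the neck. Lips 8 mm thick; the tunnel under them, 60 wide x 16 mm high all along, lets the foot turn.
- station (a point): Locking place: on the slot floor midway between the two short black marks on the lips, 123 mm from pocket along its x, same axes. The tunnel's end wall is 31 mm further on. The finished stud has its origin here and its x axis along this y, either way round; it may be turned in either direction.
There are look-alikes about, which are no part of the job. There is more than one size of the t_stud; the one meant has the size given above.

How it is judged:
On the way, in this order (a step that is already met when the one before it is completed fails the run):
1. the T foot is in the pocket, below the lips (x of t_stud in the frame of pocket between -0.022 and 0.022 m and y of t_stud in the frame of pocket between -0.012 and 0.012 m and z of t_stud in the frame of pocket below 0.008 m and angle between t_stud's own z axis and vertical below 0.2 rad), for 0.1 s.
2. it is slid to the marks with the foot still in line with the slot (x of t_stud in the frame of station between -0.015 and 0.015 m and y of t_stud in the frame of station between -0.012 and 0.012 m and z of t_stud in the frame of station below 0.01 m and angle between the x axis of t_stud and the x axis of station, either way round below 0.35 rad), for 0.1 s.
At the end, for the whole second after the job is handed in: The T-foot stud stands upright (within 7 degrees) on the slot floor, let go and at rest, within 15 mm along and 12 mm across of the place between the marks, its foot across the slot within 15 degrees (x of t_stud in the frame of station between -0.015 and 0.015 m and y of t_stud in the frame of station between -0.012 and 0.012 m and z of t_stud in the frame of station below 0.004 m and angle between t_stud's own z axis and vertical below 0.12 rad and angle between the x axis of t_stud and the y axis of station, either way round below 0.26 rad and linear speed of t_stud below 0.02 m/s and contact force between t_stud and the fingers below 0.2 N); the robot touches nothing.
It fails at once if the round-footed stud is moved by more than 30 mm or tipped over (distance of round_stud from where it was at the start of the episode above 0.03 m or angle between round_stud's own z axis and vertical above 0.5 rad).
It also fails if it takes over 48 s, if anything falls off the work surface, if the arm or the gripper's body presses on something with over 40 N, if the wrist force passes 120 N, or if a joint passes its speed limit or range.

### The arm

A 6-joint arm with a two-finger parallel gripper is mounted at the origin on the work surface. World frame = base frame: x ahead of the robot, y to its left, z up, the work surface at z = 0. Lengths are in m, angles in rad, forces in N, time in s.
With the tool pointing down it reaches from about 0.3 to 0.875 m from the base axis. Payload 6.4 kg.
Tool frame: the origin (TCP) lies midway between the tips of the shut fingers; the grasp point (between the pads) lies robot.tcp_to_grasp behind it (robot.tcp_to_grasp is the distance from the TCP to the grasp point, in m); z points along the fingers, y is the direction in which the jaws open and shut (so a half turn about z gives the same grasp; the last joint's range is limited). The gripper opens to 88 mm and grips with 3 to 60 N. Pads are 18 mm wide; open, the fingers measure 123 mm over their backs; the gripper's body (75 mm by 187 mm) begins 45 mm behind the grasp point.
Start: joints at [0.913, 0.181, 1.607, -0, 1.354, -0.206], TCP at [0.251, 0.517, 0.239] pointing down, gripper open.
Joint ranges: [-2.99, 2.99], [-0.89, 2.07], [0.3, 2.58], [-1.14, 4.28], [0, 2.63], [-3.12, 3.12]. Speed limits (rad/s): [2.57, 2.57, 3.01, 3.14, 3.14, 3.14].

### API

Orientations are given as a unit quaternion [w, x, y, z].
In Python, from station import robot, optics gives the robot as it stands. Calls block until the motion is done:
- robot.goto(position, orientation): joint-space move of the TCP to a pose.
- robot.move_linear(position, rate=0.15, ori=None): straight line of the TCP; ori=None keeps the orientation; rate is the mean speed in m/s.
- robot.move_j(angles): joint-space move.
- robot.grip(opening, f_grip=None): finger opening in m; f_grip is the grip in N (None keeps the last); returns when the fingers have stopped.
- robot.dwell(seconds).
- robot.inverse_kinematics(position, orientation): joint angles nearest the present ones, or None.
- optics.snapshot(name): name is "scene" or "top"; returns (picture, depth): 384x512x3 uint8, blue, green, red; 384x512 float32, m along the optical axis (not along the pixel's ray), 0 where there is no reading.
- optics.get_calibration(name): a dict with "mtx" (3x3 intrinsics, pixels), "R" (3x3) and "t" (3): a world point X has camera coordinates R X + t. Camera axes: x right, y down, z forward; pixel columns grow to the right and rows downward; lengths in m; the calibration is good to about 2 mm. A picture is of the moment at which its call begins. get_calibration takes no time and is no camera call.
A pose or a line that the arm cannot do raises robot.PlanningError and nothing moves.
- robot.job_done(): hands the job in, once; it reports no verdict.
Trained networks look in the newest picture that a camera, given by its name, has taken for a name from the list of things; names that differ only in an ending like _2 or _b are one class to them, and where a whole thing is asked for, a point or a joint stands for the part that bears it (a point fixed in the world has none). Each returns a list of dicts, best first, with "confidence" (0 to 1); they miss things now and then, are a little off and sometimes report something else, mostly with a low value. They report only what shows in the picture. A call takes as long as a camera call. They do not tell look-alikes from the thing itself.
- optics.spot_in(query, camera): "rect" ([left, top, right, bottom] as shares, 0 to 1, of the picture: columns of its width, rows of its height, round what is visible of it).
Readings, each from a call of its own:
- robot.read_time_s(): time.
- robot.read_q(): joint angles.
- robot.read_joint_vel(): joint speeds.
- robot.read_joint_torque(): joint torques, N m.
- robot.read_tool_pos(): TCP position.
- robot.read_ee_rot(): TCP orientation.
- robot.read_contact_force(): force on the tool from outside, world axes, zero at the start.
- robot.read_moment(): the same for the moment, N m.
- robot.read_opening(): finger opening in m.
Only numpy, scipy, OpenCV 4.12 (cv2) and the standard library are available. Lean on these libraries where they do the work, as an engineer would, in place of code of your own. Each camera call takes 0.05 s, during which the arm holds its last target.

## Working session

There is one attempt and no reset: what is moved stays moved. The work goes in short steps, each a Python script; the robot and the scene stay as the last script left them, time stands still between calls to the robot, and variables do not carry over. Pictures are saved under pics/ and viewed, and the job is handed in when it is done.

```bash
ls; mkdir -p pics
python3 - <<'E'
from station import robot, optics
import cv2,numpy as np
for n in("scene","top"):
    p,d=optics.snapshot(n); cv2.imwrite(f"pics/{n}0.png",cv2.resize(p,(768,576),interpolation=cv2.INTER_CUBIC)); np.savez(f"{n}0.npz",p=p,d=d)
    c=optics.get_calibration(n);print(n,c)
    for q in("t_stud","round_stud","pocket","station"):
        try: print(q,[(np.round(np.array(r["rect"])*[512,384,512,384]),round(r["confidence"],2)) for r in optics.spot_in(q,n)])
        except Exception as e: print(q,e)
print(robot.read_time_s(),robot.tcp_to_grasp)
E
```

```text
pics
scene {'mtx': array([[377.41980143,   0.        , 251.65061643],
       [  0.        , 377.41980143, 188.04833734],
       [  0.        ,   0.        ,   1.        ]]), 'R': array([[ 0.31045175,  0.95058436, -0.0030143 ],
       [ 0.6572695 , -0.21694661, -0.72175548],
       [-0.68674341,  0.22208904, -0.69214157]]), 't': array([-0.22602987, -0.31350094,  1.13975161])}
t_stud [(array([259., 115., 284., 170.]), 0.8), (array([277., 161., 298., 191.]), 0.72), (array([317., 176., 335., 206.]), 0.55)]
round_stud [(array([313., 129., 339., 167.]), 0.9), (array([108., 190., 197., 300.]), 0.28)]
pocket [(array([107., 191., 193., 298.]), 0.98)]
station [(array([106., 190., 196., 300.]), 0.7)]
top {'mtx': array([[498.63587521,   0.        , 252.95796081],
       [  0.        , 498.63587521, 188.82407139],
       [  0.        ,   0.        ,   1.        ]]), 'R': array([[ 0.01180325, -0.99991386,  0.00574029],
       [-0.98914962, -0.01251651, -0.14637746],
       [ 0.1464367 , -0.00395028, -0.98921215]]), 't': array([0.0556281 , 0.51761037, 1.02316461])}
t_stud [(array([196., 216., 229., 250.]), 0.88)]
round_stud [(array([143., 203., 177., 229.]), 0.8)]
pocket [(array([308., 106., 385., 213.]), 0.67)]
station [(array([308., 106., 384., 214.]), 0.77)]
0.5 0.0187
```

View pics/scene0.png

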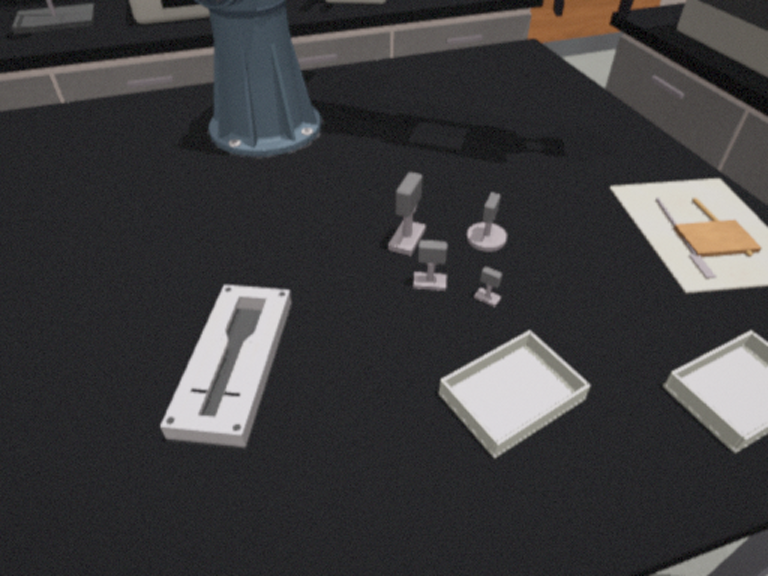

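View pics/top0.png

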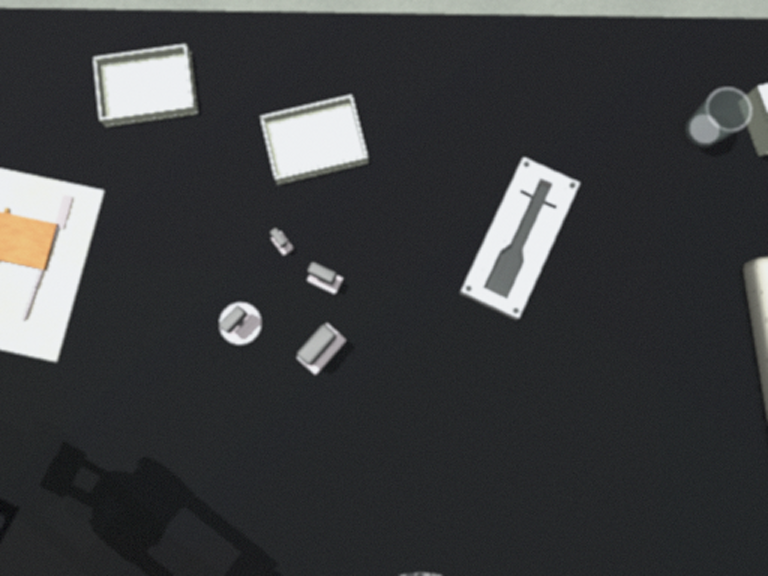

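The pictures show three T-foot candidates, at these top-view pixels (768 scale): small (281,241), medium (325,277) and large (321,347). The round stud is at (240,323). The base is around (520,237), with its pocket at the lower end and the marks near (537,198). I'll measure the candidates next.

```bash
cat > h.py <<'E'
import numpy as np,cv2
from station import robot,optics
def cloud(n,p,d):
    c=optics.get_calibration(n);K=c["mtx"];v,u=np.mgrid[:384,:512]
    X=np.stack([(u-K[0,2])/K[0,0]*d,(v-K[1,2])/K[1,1]*d,d],-1)
    return (X-c["t"])@c["R"]
def ray(n,u,v,z):
    c=optics.get_calibration(n);K=c["mtx"]
    w=c["R"].T@np.linalg.solve(K,[u,v,1.]);o=-c["R"].T@c["t"]
    return o+w*(z-o[2])/w[2]
E
python3 - <<'E'
from h import *
f=np.load("top0.npz");p,d=f["p"],f["d"];W=cloud("top",p,d)
for nm,(u,v) in dict(small=(281,241),mid=(325,277),large=(321,347),rnd=(240,323)).items():
    u=int(u/1.5);v=int(v/1.5);r=26
    w=W[v-r:v+r,u-r:u+r];dd=d[v-r:v+r,u-r:u+r]>0
    m=((w[...,2]>0.005)&dd).astype(np.uint8)
    n,l,st,ce=cv2.connectedComponentsWithStats(m)
    k=l[r-3:r+3,r-3:r+3].max(); q=w[l==k]
    zt=np.percentile(q[:,2],90);top=q[q[:,2]>zt-0.006]
    R=cv2.minAreaRect((top[:,:2]*1000).astype(np.float32))
    print(nm,"zmax",zt.round(4),"n",len(q),"top rect",np.round(R[0],1),np.round(R[1],1),round(R[2],1),"med",np.median(top,0).round(4))
    cv2.imwrite(f"pics/c_{nm}.png",cv2.resize(p[v-r:v+r,u-r:u+r],(400,400),interpolation=cv2.INTER_CUBIC))
u0,v0,u1,v1=295,95,400,220
cv2.imwrite("pics/base.png",cv2.resize(p[v0:v1,u0:u1],None,fx=5,fy=4.8 and 5,interpolation=cv2.INTER_CUBIC)[:600])
i=np.hstack([cv2.imread(f"pics/c_{n}.png")[::2,::2] for n in("small","mid","large","rnd")]);cv2.imwrite("pics/cand.png",i)
w=W[v0:v1,u0:u1];q=w[(w[...,2]>.024)&(d[v0:v1,u0:u1]>0)]
R=cv2.minAreaRect((q[:,:2]*1000).astype(np.float32));print("base",R,np.median(q[:,2]))
E
```

```text
small zmax 0.051 n 103 top rect [580.7 207.6] [25.7 10.6] 37.6 med [0.5797 0.2072 0.05  ]
mid zmax 0.0744 n 275 top rect [527.6 143.3] [36.8 15.9] 65.1 med [0.5271 0.1427 0.0729]
large zmax 0.1078 n 588 top rect [426.7 145.9] [23.2 54. ] 49.1 med [0.426  0.1457 0.106 ]
rnd zmax 0.0734 n 528 top rect [462.3 264.4] [17.1 37.1] 49.4 med [0.4614 0.2636 0.0726]
base ((591.045166015625, -140.30715942382812), (90.61682891845703, 221.73269653320312), 65.20386505126953) 0.02933172104536437
```

View pics/cand.png

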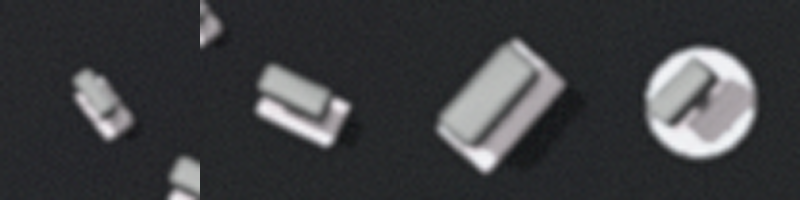

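View pics/base.png

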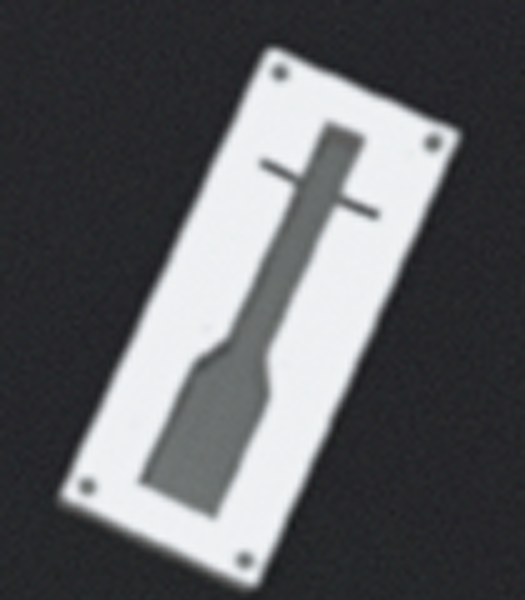

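Run:
```python
from h import *
def P(x,y): return ray("top",(x+.5)/5-.5+295,(y+.5)/5-.5+95,.03)[:2]
a,b=P(262,162),P(380,215);s=(a+b)/2
t=np.radians(-24.8);ex=np.array([np.cos(t),np.sin(t)]);ey=np.array([-ex[1],ex[0]])
C=np.array([.5910,-.1403])
cs=[P(*c) for c in((272,45),(462,133),(250,588),(60,497))]
print("corner mean",np.mean(cs,0),[np.linalg.norm(cs[i]-cs[i-3]) for i in range(4)], np.degrees(np.arctan2(*((cs[0]-cs[3])[::-1]))),np.degrees(np.arctan2(*((cs[1]-cs[2])[::-1]))))
f=lambda p:((p-C)@ex,(p-C)@ey)
print("marks",a,b,s,np.linalg.norm(a-b),f(s),f(a),f(b))
hs=[P(*c) for c in((281,73),(433,143),(88,487),(245,560))];print("holes",np.mean(hs,0),f(np.mean(hs,0)))
print("pocket end",f(P(140,483)),f(P(218,518)),"slot end",f(P(325,122)),f(P(364,136)))
# mark rel to holes
```

```text
corner mean [ 0.59012938 -0.14112157] [np.float64(0.09138789960530486), np.float64(0.22313558908236777), np.float64(0.08943077945079082), np.float64(0.22302264584193446)] -24.99075707029594 -25.4934100373092
marks [ 0.65731242 -0.14208337] [ 0.63419691 -0.1932128 ] [ 0.64575466 -0.16764809] 0.0561119045700483 (np.float64(0.061176262429030154), np.float64(-0.0018590186583049527)) (np.float64(0.060944961575759564), np.float64(0.02619598015714375)) (np.float64(0.06140756328230075), np.float64(-0.029914017473753652))
holes [ 0.58989152 -0.14136604] (np.float64(-0.0005590973042885424), np.float64(-0.001432680067000911))
pocket end (np.float64(-0.09133050239736008), np.float64(0.016003511728738058)) (np.float64(-0.09072849070172852), np.float64(-0.020381035956657845)) slot end (np.float64(0.08939862069223618), np.float64(0.008568683158185491)) (np.float64(0.09098206523384796), np.float64(-0.009408008791033186))
```

Measured against the description, the medium stud at top pixel (325,277) is the right one: its top is 74 mm up and its bar is 37x16 mm. The small one is 51 mm tall, the large one 107 mm, and the remaining stud has the round foot. I'll grip the bar across its 38 mm ends, which keeps the gripper body clear of the 107 mm stud. First I'll plan the wrist angles.

```bash
cat >> h.py <<'E'
from scipy.spatial.transform import Rotation as Rn
def quat(deg):  # tool down, jaw axis (tool y) at angle deg
    a=np.radians(deg);y=np.array([np.cos(a),np.sin(a),0]);z=np.array([0,0,-1.]);x=np.cross(y,z)
    q=Rn.from_matrix(np.stack([x,y,z],1)).as_quat();return [q[3],q[0],q[1],q[2]]
G=robot.tcp_to_grasp
stud=np.array([.5275,.1432]);ths=65.1
thb=-25.0;ex=np.array([np.cos(np.radians(thb)),np.sin(np.radians(thb))]);ey=np.array([-ex[1],ex[0]])
C=np.array([.5904,-.1409]);pocket=C-.0615*ex;station=C+.0615*ex
E
python3 - <<'E'
from h import *
print(pocket,station)
for n,p,A in(("stud",stud,(65.1,245.1)),("pocket",pocket,(-25,155)),("station",station,(-25,155,65,-115))):
    for a in A:
        for z in (.045,.2):
            q=robot.inverse_kinematics([*p,z],quat(a));print(n,a,z,None if q is None else np.round(q,2))
print(Rn.from_quat(np.roll(robot.read_ee_rot(),-1)).as_matrix().round(2), robot.read_contact_force(), robot.read_time_s())
# scene-camera cross-check of marks & stud
f=np.load("scene0.npz");p=f["p"]
cv2.imwrite("pics/sc_marks.png",cv2.resize(p[190:300,100:200],None,fx=5,fy=5,interpolation=cv2.INTER_CUBIC))
c=optics.get_calibration("scene")
im=cv2.resize(p,(1536,1152),interpolation=cv2.INTER_CUBIC)
def pr(X):
    x=c["mtx"]@(c["R"]@X+c["t"]);return tuple(int(round(k)) for k in ((x[:2]/x[2]+.5)*3-.5))
for s in(-1,1): cv2.line(im,pr(np.array([*(station+s*.03*ey),.03])),pr(np.array([*(station+s*.012*ey),.03])),(0,0,255),1)
cv2.polylines(im,[np.array([pr(np.array([*(C+i*.11*ex+j*.045*ey),.03])) for i,j in((1,1),(1,-1),(-1,-1),(-1,1))])],1,(0,255,0),1)
cv2.polylines(im,[np.array([pr(np.array([*(pocket+i*.03*ex+j*.019*ey),.03])) for i,j in((1,1),(1,-1),(-1,-1),(-1,1))])],1,(255,0,0),1)
sx=np.array([np.cos(np.radians(ths)),np.sin(np.radians(ths))]);sy=np.array([-sx[1],sx[0]])
for z,a,b in((.074,.019,.008),(0.008,.023,.013)):
    cv2.polylines(im,[np.array([pr(np.array([*(stud+i*a*sx+j*b*sy),z])) for i,j in((1,1),(1,-1),(-1,-1),(-1,1))])],1,(0,255,0),1)
a=im[540:920,300:620];b=im[440:640,760:960]
o=np.zeros((570,780,3),np.uint8);o[:570,:480]=cv2.resize(a,(480,570));o[:300,480:780]=cv2.resize(b,(300,300));cv2.imwrite("pics/ov.png",o)
E
```

```text
[ 0.53466207 -0.11490898] [ 0.64613793 -0.16689102]
stud 65.1 0.045 [ 0.05  0.38  1.8  -0.    0.96 -1.09]
stud 65.1 0.2 [ 0.05  0.16  1.72 -0.    1.27 -1.09]
stud 245.1 0.045 [ 0.05  0.38  1.8  -0.    0.96  2.05]
stud 245.1 0.2 [ 0.05  0.16  1.72 -0.    1.27  2.05]
pocket -25 0.045 [-0.43  0.38  1.8  -0.    0.96  0.01]
pocket -25 0.2 [-0.43  0.16  1.72 -0.    1.27  0.01]
pocket 155 0.045 None
pocket 155 0.2 None
station -25 0.045 [-0.43  0.59  1.47 -0.    1.07  0.01]
station -25 0.2 [-0.43  0.41  1.39 -0.    1.34  0.01]
station 155 0.045 None
station 155 0.2 None
station 65 0.045 [-0.43  0.59  1.47 -0.    1.07 -1.56]
station 65 0.2 [-0.43  0.41  1.39 -0.    1.34 -1.56]
station -115 0.045 [-0.43  0.59  1.47 -0.    1.07  1.58]
station -115 0.2 [-0.43  0.41  1.39 -0.    1.34  1.58]
[[-0.9   0.44 -0.  ]
 [ 0.44  0.9  -0.  ]
 [ 0.   -0.   -1.  ]] [ 0.21628257  1.04237509 -0.88667963] 0.5
```

View pics/ov.png

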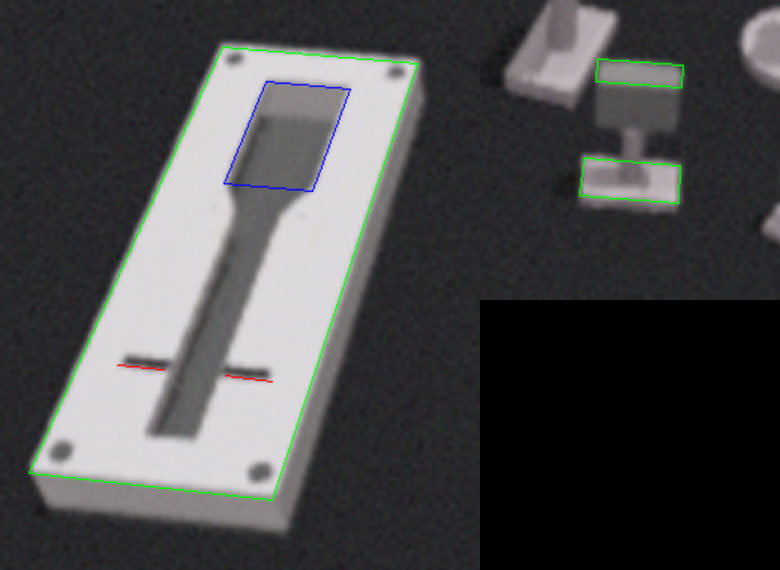

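The overlay in the scene camera agrees to about 2 mm: base edges, pocket and stud outlines coincide, and the marks sit about 1.5 mm towards the pocket. Now the grasp.

```bash
sed -i 's/pocket=C-.0615\*ex;station=C+.0615\*ex/pocket=C-.0622*ex;station=C+.0607*ex/' h.py
python3 - <<'E'
from h import *
robot.goto([*stud,.15],quat(ths)); robot.grip(.062,f_grip=20)
robot.move_linear([*stud,.062-G],rate=.1)
print("F",robot.read_contact_force())
robot.grip(.02,f_grip=30); print("open",robot.read_opening(),robot.read_contact_force())
robot.move_linear([*stud,.14],rate=.12)
print(robot.read_opening(),robot.read_contact_force(),robot.read_time_s())
for n in("scene","top"):
    p,d=optics.snapshot(n); np.savez(n+"1.npz",p=p,d=d)
    cv2.imwrite(f"pics/{n}1.png",cv2.resize(p,(768,576),interpolation=cv2.INTER_CUBIC))
E
```

```text
F [ 0.30087308 -0.23675088 -0.0831635 ]
open 0.03760236713033551 [-0.51146552 -0.37188134  1.92040125]
0.03760407418678803 [ 0.31402465 -0.25275592 -1.52409936] 5.4417
```

View pics/scene1.png

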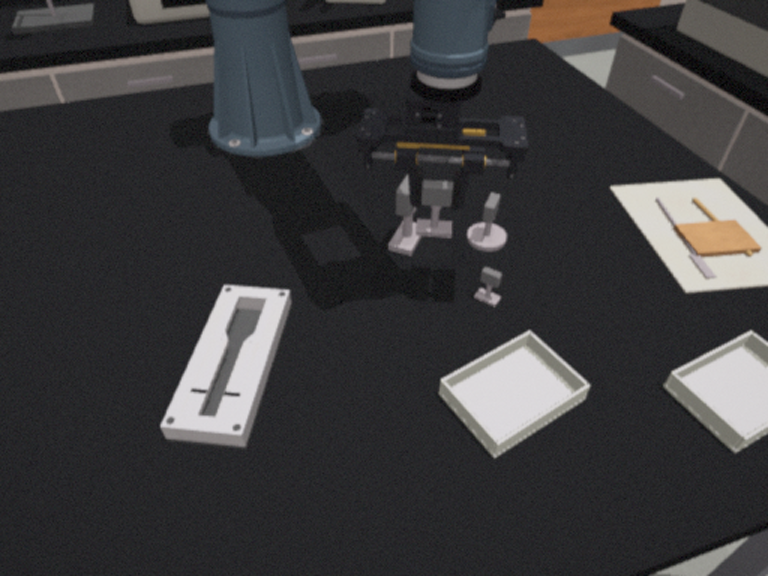

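The stud is held upright at (435,205) and the lifted weight is about 1.5 N, as expected. The other studs haven't moved. Next I'll go above the pocket and check alignment there.

```bash
cat >> h.py <<'E'
H=.062-G
def overlay(name,foot_z,yaw,xy,out):
    p,d=optics.snapshot("scene");c=optics.get_calibration("scene")
    im=cv2.resize(p,(2048,1536),interpolation=cv2.INTER_CUBIC)
    def pr(X):
        x=c["mtx"]@(c["R"]@X+c["t"]);return tuple(int(round(k)) for k in ((x[:2]/x[2]+.5)*4-.5))
    sx=np.array([np.cos(np.radians(yaw)),np.sin(np.radians(yaw))]);sy=np.array([-sx[1],sx[0]])
    def rect(o,a,b,A,B,z,col): cv2.polylines(im,[np.array([pr(np.array([*(o+i*a*A+j*b*B),z])) for i,j in((1,1),(1,-1),(-1,-1),(-1,1))])],1,col,1)
    rect(xy,.023,.013,sx,sy,foot_z+.008,(0,255,0)); rect(xy,.019,.008,sx,sy,foot_z+.074,(0,255,0))
    rect(pocket,.03,.019,ex,ey,.03,(255,0,0)); rect(C,.11,.045,ex,ey,.03,(255,255,0))
    cv2.line(im,pr(np.array([*(station+.03*ey),.03])),pr(np.array([*(station-.03*ey),.03])),(0,0,255),1)
    cv2.imwrite(out,im[620:1220,380:980])
E
python3 - <<'E'
from h import *
robot.goto([*pocket,.055+H],quat(thb))
robot.dwell(.2)
print(robot.read_tool_pos(),pocket,robot.read_opening(),robot.read_time_s())
overlay("scene",.055,thb,pocket,"pics/ov2.png")
p,d=optics.snapshot("top");cv2.imwrite("pics/top2.png",cv2.resize(p[80:230,270:420],(600,600),interpolation=cv2.INTER_CUBIC))
E
```

```text
[ 0.5342767  -0.11347895  0.09843408] [ 0.53402766 -0.11461314] 0.037950087054227456 6.7667
```

View pics/ov2.png

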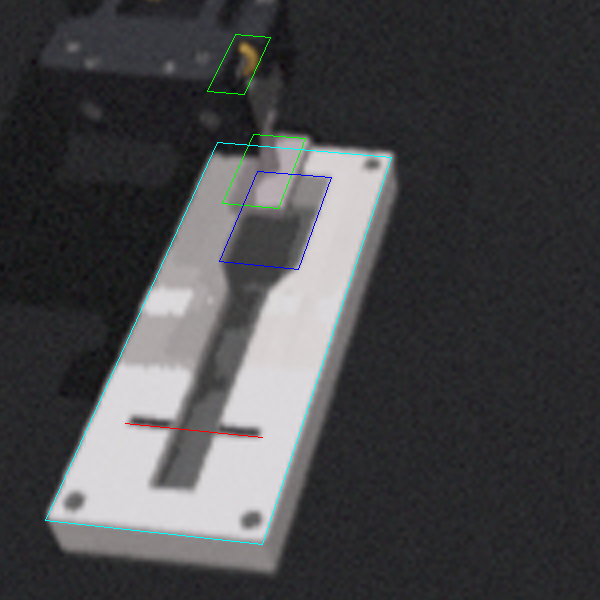

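View pics/top2.png

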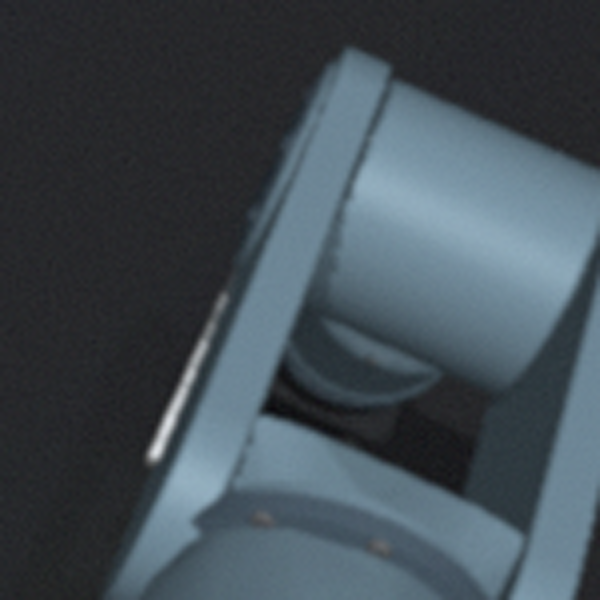

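Run:
```python
from h import *
t=robot.read_tool_pos();print(t,np.abs(robot.read_joint_vel()).max(),Rn.from_quat(np.roll(robot.read_ee_rot(),-1)).as_matrix().round(4))
overlay("scene",t[2]-H,thb,t[:2],"pics/ov3.png")
i=cv2.imread("pics/ov3.png");cv2.imwrite("pics/ov3.png",cv2.resize(i[110:310,180:380],(800,800)[:1]*2)[:600])
```

```text
[ 0.53424921 -0.11372389  0.09845768] 0.005033459147392721 [[ 4.208e-01  9.071e-01  2.000e-04]
 [ 9.071e-01 -4.208e-01 -1.000e-04]
 [ 0.000e+00  2.000e-04 -1.000e+00]]
```

View pics/ov3.png

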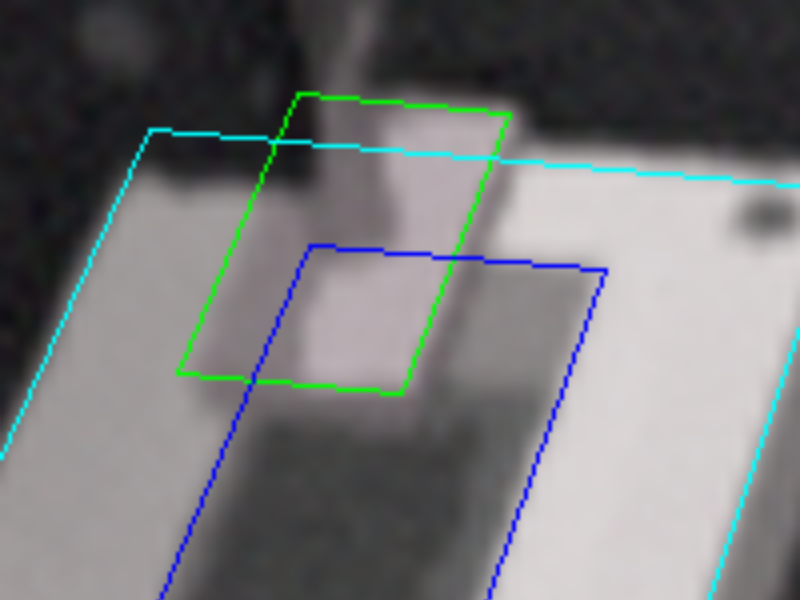

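The foot sits within about 1.5 mm of the predicted outline, shifted slightly to the right. I'll correct by 1 mm and lower in stages, watching the force.

```bash
cat >> h.py <<'E'
off=-.001*ey
E
python3 - <<'E'
from h import *
p=pocket+off
for z in(.055,.034,.022,.014,.009):
    robot.move_linear([*p,z+H],rate=.05,ori=quat(thb)); t=robot.read_tool_pos()
    F=robot.read_contact_force();print(z,(t-[*p,z+H]).round(4),F.round(2),robot.read_time_s())
    if F[2]>6 or np.hypot(*F[:2])>8: print("STOP");break
robot.dwell(.15);print(robot.read_opening())
overlay("scene",.009,thb,p,"pics/ov4.png")
E
```

```text
0.055 [0.     0.0001 0.    ] [ 0.16  1.05 -0.55] 7.1667
0.034 [-0.0002  0.     -0.0004] [-0.14 -0.44 -0.1 ] 7.7333
0.022 [-0.0004  0.0002 -0.0005] [-0.01  0.66 -1.19] 8.125
0.014 [-0.0004  0.0002 -0.0005] [-0.63  1.08 -1.53] 8.4333
0.009 [-0.0003  0.0001 -0.0004] [-0.41  0.22  0.15] 8.6833
0.03792016727795359
```

View pics/ov4.png

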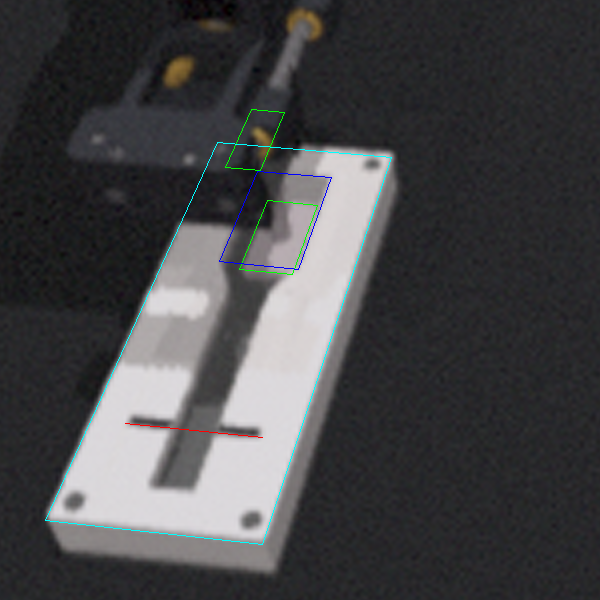

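The foot went into the pocket without contact, with forces near zero. Now I'll slide it in steps along the slot.

Run:
```python
from h import *
for k in np.linspace(0,1,9)[1:]:
    p=pocket+(station-pocket)*k+off
    robot.move_linear([*p,.0095+H],rate=.05,ori=quat(thb));F=robot.read_contact_force()
    print(round(k,2),(F[:2]@ex).round(2),(F[:2]@ey).round(2),F[2].round(2),round(robot.read_time_s(),1))
    if np.linalg.norm(F)>10: print("STOP");break
robot.dwell(.4);print(robot.read_tool_pos()-[*p,.0095+H],robot.read_opening())
overlay("scene",.0095,thb,p,"pics/ov5.png")
```

```text
0.12 0.49 0.19 -1.8 9.3
0.25 0.67 0.21 -0.43 9.8
0.38 0.44 -0.85 -0.8 10.3
0.5 -0.49 0.53 -1.53 10.7
0.62 0.22 0.7 -1.31 11.2
0.75 -0.45 -0.55 -1.9 11.6
0.88 -0.08 -0.03 -1.86 12.1
1.0 -0.05 0.23 -1.23 12.6
[-5.75855977e-05  6.51748021e-05  5.46497808e-05] 0.0375047756757976
```

View pics/ov5.png

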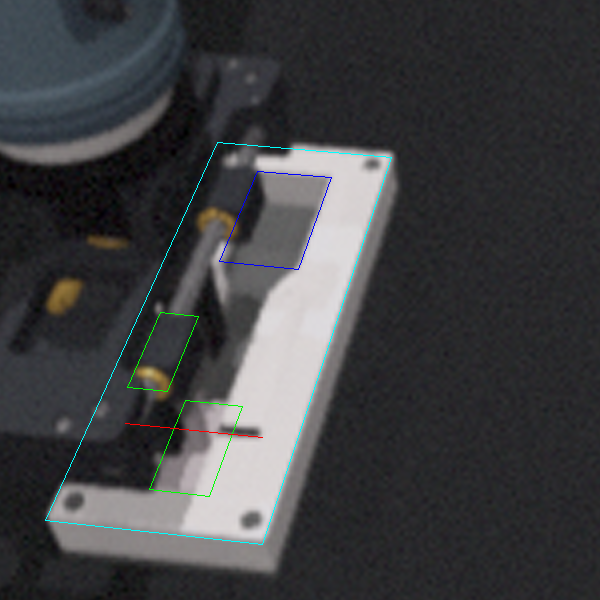

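The slide met no contact. The right-hand mark shows at (240,431), level with the stud. Now the quarter turn in steps.

Run:
```python
from h import *
p=station+off
for a in np.arange(thb+15,thb+91,15):
    robot.goto([*p,.0095+H],quat(a));F=robot.read_contact_force();M=robot.read_moment()
    print(a,F.round(2),M.round(2),round(robot.read_time_s(),1))
    if np.linalg.norm(F)>10 or abs(M[2])>.6: print("STOP");break
robot.dwell(.3);print(robot.read_tool_pos()-[*p,.0095+H],robot.read_opening())
overlay("scene",.0095,thb+90,p,"pics/ov6.png")
```

```text
-10.0 [-0.67  0.77 -1.04] [-0.13  0.05 -0.04] 13.4
5.0 [ 0.65 -0.85 -1.51] [-0.03  0.1  -0.03] 13.7
20.0 [ 0.04 -0.41 -0.78] [-0.05  0.05  0.  ] 14.1
35.0 [-0.23 -0.42 -1.32] [-0.05  0.   -0.02] 14.4
50.0 [ 0.4  -0.11 -0.66] [-0.01 -0.04  0.04] 14.8
65.0 [ 0.26 -0.83 -1.49] [ 0.01  0.01 -0.04] 15.2
[-6.33097860e-06 -5.10839741e-06  5.99822025e-06] 0.03789818079131419
```

View pics/ov6.png

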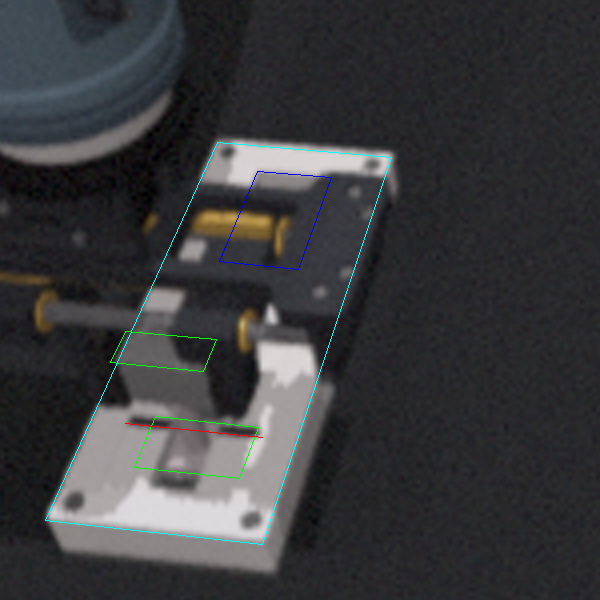

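The turn was free of contact, and the foot now lies across the slot. I'll lower to the floor by force, release and retreat.

Run:
```python
from h import *
p=station+off
z=.0095
while z>.0035:
    z-=.0005
    robot.move_linear([*p,z+H],rate=.02);robot.dwell(.05)
    F=np.mean([robot.read_contact_force() for _ in range(4)],0)
    print(round(z,4),F.round(2))
    if F[2]>3: break
robot.grip(.062);robot.dwell(.3);print(robot.read_opening(),robot.read_contact_force())
robot.move_linear([*p,.16],rate=.08)
robot.goto([.40,.15,.3],quat(65))
print(robot.read_time_s())
overlay("scene",.006,thb+90,p,"pics/ov7.png")
p_,d=optics.snapshot("top");np.savez("top3.npz",p=p_,d=d)
cv2.imwrite("pics/top3.png",cv2.resize(p_[80:230,290:440],(600,600),interpolation=cv2.INTER_CUBIC))
q,_=optics.snapshot("scene");cv2.imwrite("pics/scene3.png",cv2.resize(q,(768,576)))
W=cloud("top",p_,d)[80:230,290:440].reshape(-1,3);t=W[(W[:,2]>.07)&(W[:,2]<.09)&(np.hypot(*(W[:,:2]-station).T)<.05)]
R=cv2.minAreaRect((t[:,:2]*1000).astype(np.float32));print(R,np.percentile(t[:,2],[10,50,90]),"err",(np.array(R[0])/1000-station)@np.stack([ex,ey],1))
```

```text
0.009 [-0.22 -0.22 -1.19]
0.0085 [ 0.8   0.92 -1.12]
0.008 [-0.08  0.72 -1.32]
0.0075 [ 1.06  0.08 -1.76]
0.007 [ 0.7   0.22 -1.31]
0.0065 [ 0.27 -0.18 -1.84]
0.006 [-0.89  0.26  2.71]
0.0055 [-1.75  0.77  5.92]
0.062046300623663196 [-0.64649959  0.40256591 -0.201741  ]
21.8417
((645.3789672851562, -166.72055053710938), (37.472110748291016, 16.859664916992188), 65.25044250488281) [0.07516274 0.07904135 0.08115398] err [ 4.01023590e-05 -1.66250431e-04]
```

View pics/ov7.png

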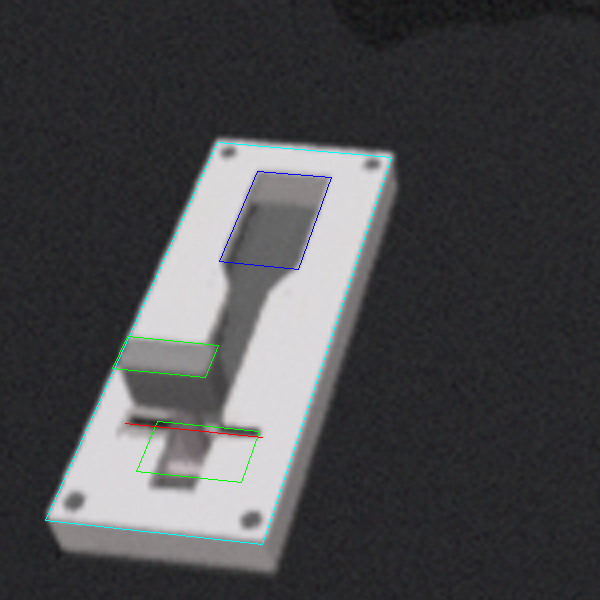

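View pics/top3.png

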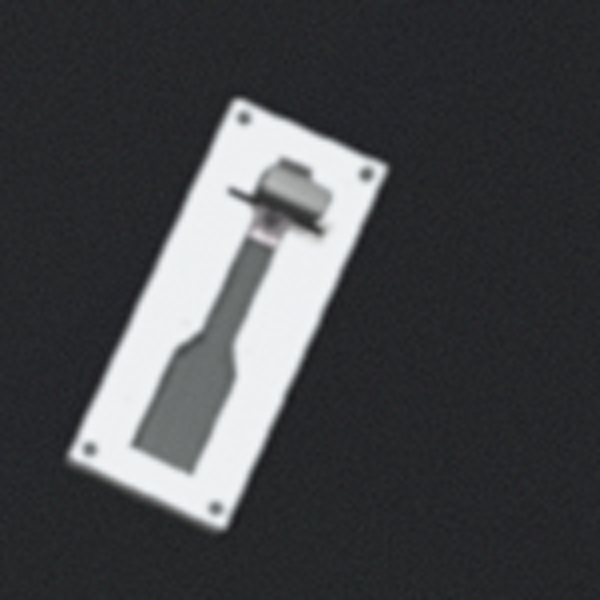

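View pics/scene3.png

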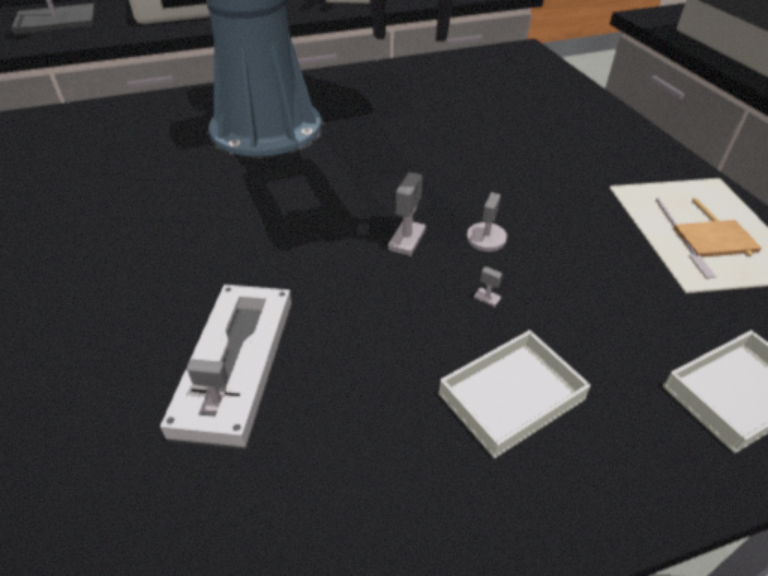

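The stud stands upright at the marks, with its bar at 65.3° where exactly across the slot is 65.0°. Its top is about 80 mm up, which puts the foot on the slot floor. The round stud is unmoved at (487,235) and the arm is clear.

```bash
python3 -c "
from station import robot
robot.dwell(.3);robot.job_done();print(robot.read_time_s())"
```

```text
the job is handed in; nothing more can be done
the job is handed in; nothing more can be done
```

I took the 74 mm T-foot stud and lowered its foot into the pocket. I slid it in line along the slot to the marks, turned it a quarter turn, set it on the floor, let go, and handed the job in. No verdict is reported; the last clock reading before that was about 22 s of the 48 s allowed.

**Last checks:**
- **Position:** the bar is within about 0.2 mm of my estimate of the station. That estimate rests on camera calibration good to about 2 mm.
- **Angle:** it lies across the slot to within about 0.3°.
- **Height:** the top is at about 80 mm, matching a foot resting on the slot floor. The median depth reading was 79.0 mm and the highest readings were near 81 mm, which is within noise.
- **Forces:** I saw no contact force while inserting, sliding or turning. Touchdown reached about 6 N.
- **Other studs:** the round stud and the other look-alikes show no movement in the final picture.

**Disagreements:** before the insertion the scene camera put the marks about 1.5 mm, and the foot about 1.5 mm, from where I predicted. I allowed for both.

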